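Feed a spent drill battery through the flap of the collection box

TASK

On the deck of the battery collection box lies a spent drill battery pack. Push it gently along the deck, narrow end first through the swinging flap, until it drops into the bin behind, without ever lifting or squeezing it; then draw the fingers back out so that the flap hangs shut. Leave everything else on the deck and the counter where it stands.

Things in the scene. Friction and masses are not known exactly. Their poses are not given: they have to be found in the camera images.
- chute: The battery collection box, fixed on the counter. Origin on the counter (z = 0) straight below the flap; its own +x is the feed direction, z up. In its frame, mm: a flat grey deck, top at z = 70, from x = -280 (open rear end) to x = +60 (sill), y -140 to +140, lips 8 high along its side edges; the flap hangs at x = 0; behind the sill an open-topped bin.
- mouth (a point): Middle of the opening, at deck height under the flap; axes as the box. The opening is 110 mm wide between two 12 mm posts, 78 mm high. Two fixed guide cheeks, 30 mm high, narrow the way to it: from 79 mm off the middle line at 55 mm before the flap to 53 mm off at the flap.
- hinge_bar (a point): Middle of the flap's hinge bar, 70 mm above the deck. The bar is round, 10 mm thick, between the posts (underside 65 mm above the deck). Fingers that must reach under it should lean 20 to 45 degrees, tips forward in the feed direction.
- sill (a point): Middle of the deck's end edge, 60 mm behind the flap, at deck height; a slick ramp (37 degrees) into the slick-floored bin follows. The pack tips over it by itself once its middle is past this edge: its rear end is then 5 to 15 mm past the flap's plane, so the fingertips must reach in a little under the hinge bar.
- bin_floor (a point): Centre of the flat part of the bin's floor, 6 mm above the counter. The bin is open at the top; inside, it runs from the ramp's foot (about 144 mm behind the flap) to 280 mm behind it and is 170 mm wide; wall tops 105 mm above the counter.
- flap (a joint): Angle of the aluminium gravity flap (rad): 0 = hanging shut, grows as its lower edge swings in the feed direction, at most 1.45. It swings only that way, from the hinge bar, and falls shut by itself in about a second. It weighs about 0.12 kg, so the pack's nose opens it with a newton or two. The sheet is 104 mm wide, 64 mm long and 3 mm thick.
- flap_edge (a point): Middle of the flap's lower edge, 6 mm above the deck when shut.
- pack: The spent drill battery pack: a black block 110 mm (its own x) by 70 mm (its y) by 34 mm high, with a grey plastic shoe 70 x 46 x 8 mm on top (42 mm in all). Origin at the centre of its underside. About 0.3 to 0.6 kg. It starts flat on the deck before the flap, its x roughly along the feed direction but turned and off to one side.
- cell: Bystander: a steel battery cell, 33 mm diameter, 60 mm high, standing on the deck in a front corner, beside a guide cheek. Origin at the centre of its underside.
- carton: Bystander: a small cardboard carton 34 x 34 x 45 mm high, standing on the deck in the other front corner. Origin at the centre of its underside.
- oil: Bystander: white plastic oil bottle, 72 mm diameter, 170 mm high, standing on the counter. Origin under its centre.
- spray: Bystander: grey spray can, 56 mm diameter, 160 mm high, standing on the counter. Origin under its centre.
- tape: Bystander: yellow tape measure 65 x 35 x 60 mm high, on the counter. Origin under its centre.
- mug: Bystander: white mug, 80 mm diameter, 90 mm high, on the counter. Origin under its centre.
- driver: Bystander: screwdriver lying on the counter. Origin under its middle.
Things that resemble listed ones, but are neither listed nor needed, are in the scene too. Leave any red or yellow look-alike of the pack alone.

How it is judged (in metres and radians):
On the way, in this order (a step that is already met when the one before it is completed fails the run):
1. the pack, in the opening, holds the flap open (value of joint flap above 0.5 rad and x of pack in the frame of chute between -0.05 and 0.075 m), for 0.1 s.
2. the pack has dropped into the bin (x of pack in the frame of chute between 0.095 and 0.28 m and y of pack in the frame of chute between -0.085 and 0.085 m and height (world z) of pack below 0.05 m), for 0.2 s.
At the end, for the whole second after the job is handed in: The pack lies still in the bin behind the sill (its origin between the sill ramp and the bin's end, lower than 50 mm above the counter) and the flap hangs shut (within 0.08 rad) (all of step 2 and linear speed of pack below 0.02 m/s and value of joint flap below 0.08 rad and velocity of joint flap below 0.1 rad/s); the robot touches nothing.
It fails at once if the pack is lifted (its origin more than 15 mm above the deck) (height (world z) of pack above 0.085 m).
It fails at once if the pack is squeezed or rammed (over 35 N from the fingers) (contact force between the fingers and pack above 35 N).
It fails at once if something else on the deck or counter is moved by more than 15 mm or knocked over (distance of any of cell, carton, oil, spray, tape, mug, driver from where it was at the start of the episode above 0.015 m).
It also fails if it takes over 54 s, if anything falls off the work surface, if the arm or the gripper's body presses on something with over 40 N, if the wrist force passes 120 N, or if a joint passes its speed limit or range.

ROBOT

A 6-joint arm with a two-finger parallel gripper is mounted at the origin on the work surface. World frame = base frame: x ahead of the robot, y to its left, z up, the work surface at z = 0. Lengths are in m, angles in degrees, forces in N, time in s.
With the tool pointing down it reaches from about 0.375 to 0.9 m from the base axis. Payload 3.1 kg.
Tool frame: the origin (TCP) lies on the centre line of the jaws, within the pads' length; the fingertips stand 25 mm ahead of it and the grasp point (between the pads) lies 6 mm ahead of it; z points along the fingers, y is the line along which they close (so a half turn about z gives the same grasp; the last joint's range is limited). The gripper opens to 87 mm and grips with 3 to 60 N. Pads are 19 mm wide; open, the fingers measure 117 mm over their backs; the gripper's body (75 mm by 190 mm) begins 51 mm behind the grasp point.
Start: joints at [-76.232, 30.224, 82.088, -0, 67.689, -10.227], TCP at [0.254, -0.571, 0.248] pointing down, gripper open.
Joint ranges: [-176.69, 176.69], [-43.24, 126.21], [12.49, 139.97], [-82, 262], [0, 151.66], [-163.58, 163.58]. Speed limits (degrees/s): [159.86, 159.86, 180, 180, 180, 180].

INTERFACE

Orientations are given as a 3x3 rotation matrix whose columns are the frame's x, y, z axes.
In Python, from rig import bot, cams, models gives the robot as it stands. The module is installed in compiled form; this text tells all that it offers.
- The arm moves only by the shell command python3 -m handwheel 'ROWS' [OPENING]. ROWS is JSON, a list of rows, each a list of 6 numbers: the shift along the world's x, y, z each as a share of 1 m, from -1 to 1, then the turn, a rotation vector about the world's x, y, z each as a share of 2 rad, from -1 to 1. In form: [[dx, dy, dz, wx, wy, wz], ...]. A call has exactly 8 rows; each row is the pose to reach, as a shift and turn from the pose commanded when the call began; what a row does not reach only later rows make up. A row lasts 1/12 s, in which the tool goes at most 41.7 mm and 7.16 degrees, less where a joint would pass 70% of its speed; a pose out of reach is approached as far as the arm can. A call with a number of a shift or a turn outside -1 to 1 is refused whole. A call with a gripper value outside its range is refused whole. OPENING is the opening, from -1 (shut) to 1 (fully open), so that 0 is half open, set as the call begins (- or left out, the last holds). The fingers move at their own pace and stop on an object; the grip force is fixed at half the most. Time passes only in rows, so rows that repeat a pose let the fingers close, or fill a call up. It gives the time, the measured TCP pose, the force, the opening and the grip force at its end, in the units of the state.
- bot.read_state(): the state, without advancing time (a new reading comes with each control period).
- cams.capture(name): name is "scene" or "side" or "wrist"; returns (picture, depth): 480x640x3 uint8, blue, green, red; 480x640 float32, m along the optical axis (not along the pixel's ray), 0 where there is no reading.
- cams.calibration(name): a dict with "mtx" (3x3 intrinsics, pixels), "R" (3x3) and "t" (3): a world point X has camera coordinates R X + t; the wrist camera has in their place "tool_from_camera" (4x4, takes a point from camera to tool coordinates, whose origin is the TCP and whose axes are the flange's). Camera axes: x right, y down, z forward; pixel columns grow to the right and rows downward; lengths in m; the calibration is good to about 2 mm. A picture is of the moment at which its call begins: read the wrist's pose just before it. calibration takes no time and is no camera call.
- bot.hand_in(): hands the job in; it is judged then, once.
Trained networks look in the newest picture that a camera, given by its name, has taken for a name from the list of things; names that differ only in an ending like _2 or _b are one class to them, and where a whole thing is asked for, a point or a joint stands for the part that bears it (a point fixed in the world has none). Each returns a list of dicts, best first, with "conf" (0 to 1); they miss things now and then, are a little off and sometimes report something else, mostly with a low value. They report only what shows in the picture. A call takes as long as a camera call. They do not tell look-alikes from the thing itself.
- models.spot_in(query, camera): "position" ([column, row] in pixels, amid what is visible of it).
- models.tip_of(query, camera): "position" ([column, row] in pixels: a listed point, or the origin of a listed thing).
The state is a dict: "time_s": time; "joint_positions": joint angles; "qvel": joint speeds; "tau": joint torques, N m; "position": TCP position; "tcp_rot": TCP orientation; "force": force on the tool from outside, world axes, zero at the start; "moment": the same for the moment, N m; "opening": opening from 0.0 (shut) to 1.0 (fully open); "grasp_force": force on a finger pad.
Only numpy, scipy, OpenCV 4.12 (cv2) and the standard library are available. Lean on these libraries where they do the work, as an engineer would, in place of code of your own. Each camera call takes 0.05 s, during which the arm holds its last target. There are 200 camera calls.

## Working session

There is one attempt and no reset: what is moved stays moved. The work goes in short steps, Python scripts to look and compute and a shell command to move; the robot and the scene stay as the last step left them, time stands still between calls to the robot, and variables do not carry over. Pictures are saved under pics/ and viewed, at most 10 in all, crops included, and the job is handed in when it is done.

```bash
mkdir -p pics; cat > h.py <<'E'
from rig import bot,cams,models
import numpy as np,cv2
def ray(cam,px):
    c=cams.calibration(cam);K=np.array(c["mtx"]);R=np.array(c["R"]);t=np.array(c["t"])
    d=R.T@np.linalg.solve(K,[px[0],px[1],1]);return -R.T@t,d
def at_z(cam,px,z):
    o,d=ray(cam,px);return o+d*(z-o[2])/d[2]
def at_depth(cam,px,D):
    o,d=ray(cam,px);r,c=int(round(px[1])),int(round(px[0]))
    p=D[max(r-2,0):r+3,max(c-2,0):c+3];p=p[p>0]
    return o+d*np.median(p) if p.size else None
E
python3 - <<'E'
from h import *
np.set_printoptions(precision=3,suppress=True)
for cam in("scene","side"):
    I,D=cams.capture(cam);cv2.imwrite(f"pics/{cam}0.png",I);np.save(f"{cam}.npy",D)
    for q in("pack","mouth","hinge_bar","sill","bin_floor","flap_edge","cell","carton"):
        for m in models.tip_of(q,cam)[:4]:
            print(cam,q,round(m["conf"],2),np.array(m["position"]).round(), at_depth(cam,m["position"],D))
print(bot.read_state()["time_s"])
E
```

```text
scene pack 0.92 [359. 249.] [0.547 0.112 0.102]
scene pack 0.64 [410. 313.] [0.565 0.345 0.038]
scene mouth 0.96 [327. 226.] [ 0.524 -0.073  0.07 ]
scene mouth 0.47 [295. 209.] [ 0.487 -0.308  0.003]
scene hinge_bar 0.7 [329. 207.] [ 0.516 -0.077  0.138]
scene sill 0.55 [320. 213.] [ 0.551 -0.075  0.128]
scene bin_floor 0.73 [296. 212.] [ 0.497 -0.29   0.003]
scene bin_floor 0.7 [361. 222.] [ 0.419 -0.024  0.071]
scene flap_edge 0.97 [326. 227.] [ 0.528 -0.072  0.068]
scene cell 0.59 [360. 223.] [ 0.423 -0.024  0.069]
scene carton 0.59 [303. 240.] [ 0.643 -0.038  0.084]
side pack 0.91 [343. 282.] [0.507 0.113 0.111]
side pack 0.86 [233. 281.] [0.781 0.197 0.036]
side pack 0.81 [292. 368.] [0.52  0.329 0.042]
side pack 0.69 [248. 445.] [0.517 0.506 0.021]
side mouth 0.62 [371. 237.] [ 0.522 -0.081  0.076]
side mouth 0.54 [383. 225.] [ 0.492 -0.076  0.141]
side mouth 0.35 [370. 256.] [ 0.498 -0.025  0.07 ]
side hinge_bar 0.93 [373. 220.] [ 0.52  -0.08   0.142]
side sill 0.97 [386. 227.] [ 0.482 -0.075  0.142]
side bin_floor 0.89 [404. 206.] [ 0.507 -0.306  0.005]
side flap_edge 0.65 [378. 238.] [ 0.499 -0.079  0.085]
side cell 0.69 [405. 264.] [ 0.404 -0.029  0.087]
side cell 0.47 [371. 254.] [ 0.497 -0.032  0.07 ]
side carton 0.71 [326. 228.] [ 0.639 -0.043  0.087]
side carton 0.56 [248. 444.] [0.517 0.506 0.021]
0.9
```

View pics/scene0.png

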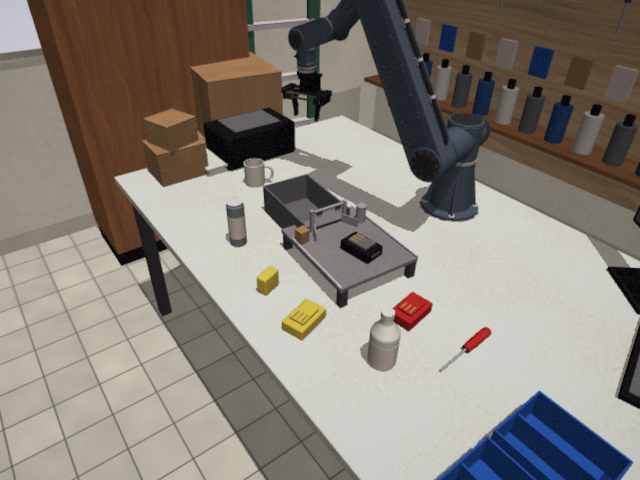

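View pics/side0.png

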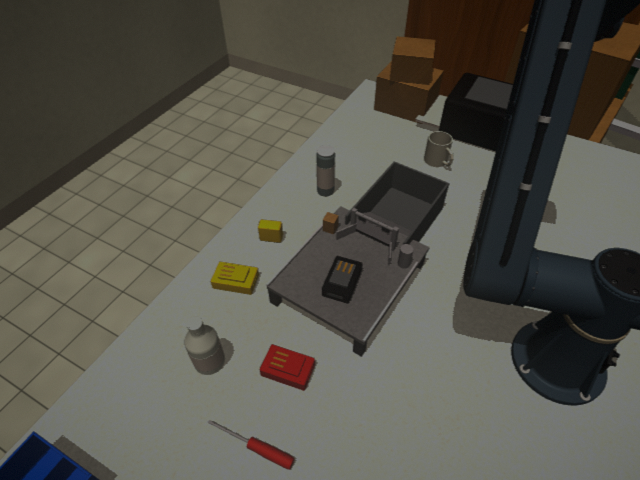

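The black pack on the deck is at scene (360,247) and side (342,279). The red block, scene (410,310), and yellow block, scene (304,319), lie on the counter and are look-alikes. The feed direction is roughly world -y. Next I measure the deck and pack from the depth clouds and confirm with an enlarged crop.

```bash
cat > cloud.py <<'E'
from h import *
def cloud(cam,D):
    c=cams.calibration(cam);K=np.array(c["mtx"]);R=np.array(c["R"]);t=np.array(c["t"])
    v,u=np.nonzero(D>0);z=D[v,u]
    P=np.linalg.solve(K,np.stack([u,v,np.ones_like(u)]).astype(float))*z
    return (P.T-t)@R, np.stack([u,v],1)
def rect(P):
    r=cv2.minAreaRect((P[:,:2]*1000).astype(np.float32));return r
E
python3 - <<'E'
from cloud import *
np.set_printoptions(precision=3,suppress=True)
I=cv2.imread("pics/side0.png");S=cv2.imread("pics/scene0.png")
cv2.imwrite("pics/crop0.png",np.hstack([cv2.resize(S[190:290,270:420],(450,300),interpolation=2),cv2.resize(I[190:350,265:435],(319,300),interpolation=2)]))
for cam in("scene","side"):
    P,uv=cloud(cam,np.load(cam+".npy"))
    b=(P[:,0]>.3)&(P[:,0]<.75)&(P[:,1]>-.4)&(P[:,1]<.28)
    m=b&(P[:,2]>.062)&(P[:,2]<.074)&(P[:,1]>-.15)
    print(cam,"deck",rect(P[m]),np.median(P[m][:,2]))
    m=b&(P[:,2]>.045)
    print("box all",rect(P[m&(P[:,2]<.12)]))
    box=b&(abs(P[:,0]-.53)<.12)&(P[:,1]>.02)&(P[:,1]<.2)
    m=box&(P[:,2]>.093); print("pack",rect(P[m]),cv2.fitLine((P[m][:,:2]*1000).astype(np.float32),2,0,.01,.01).ravel(),np.percentile(P[m][:,2],[10,50,90]))
    m=box&(P[:,2]>.107); print("shoe",rect(P[m]),m.sum())
    for n,(x,y) in dict(cell=(.404,-.03),carton=(.64,-.04)).items():
        m=b&(np.hypot(P[:,0]-x,P[:,1]-y)<.045)&(P[:,2]>.09); print(n,P[m].mean(0),P[m].min(0),P[m].max(0))
    m=b&(P[:,2]>.125)&(P[:,1]>-.15)&(P[:,1]<0)&(P[:,0]>.42)&(P[:,0]<.62); print("bar/posts",rect(P[m]),P[m].max(0))
E
```

```text
scene deck ((526.7930297851562, 31.779861450195312), (349.5950622558594, 286.54541015625), 85.46129608154297) 0.06724881787194974
box all ((552.7860107421875, -72.27664184570312), (358.40594482421875, 604.654052734375), 6.369350433349609)
pack ((522.720458984375, 95.24298095703125), (74.5468978881836, 113.6904525756836), 8.322031021118164) [  0.236  -0.972 529.093 101.965] [0.098 0.103 0.11 ]
shoe ((522.197021484375, 94.14897918701172), (49.85413360595703, 70.34172058105469), 10.489578247070312) 203
cell [ 0.419 -0.031  0.113] [ 0.396 -0.053  0.09 ] [ 0.448 -0.014  0.131]
carton [ 0.637 -0.049  0.105] [ 0.598 -0.072  0.09 ] [ 0.655 -0.029  0.116]
bar/posts ((499.0306091308594, -69.46693420410156), (43.95503616333008, 172.51205444335938), 72.94625091552734) [ 0.586 -0.025  0.149]
side deck ((525.8717041015625, 23.99920654296875), (353.7239685058594, 281.1457824707031), 85.41580200195312) 0.0694610499173369
box all ((548.309326171875, -74.89169311523438), (361.1895446777344, 602.9815063476562), 7.316279411315918)
pack ((521.1350708007812, 88.21612548828125), (70.43758392333984, 113.39385223388672), 8.78207778930664) [  0.134  -0.991 518.147  95.503] [0.101 0.105 0.113]
shoe ((520.003173828125, 86.9410400390625), (49.15399169921875, 86.84978485107422), 9.369649887084961) 471
cell [ 0.411 -0.036  0.117] [ 0.395 -0.059  0.09 ] [ 0.448 -0.018  0.133]
carton [ 0.629 -0.054  0.108] [ 0.595 -0.078  0.09 ] [ 0.652 -0.033  0.118]
bar/posts ((498.19873046875, -75.43838500976562), (41.072242736816406, 172.2591552734375), 73.64554595947266) [ 0.585 -0.032  0.151]
```

View pics/crop0.png

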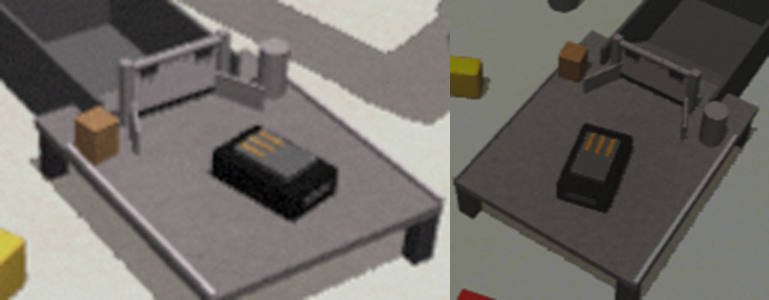

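The crop confirms it: the black pack with the grey shoe is alone on the deck, about 13° off the feed axis. The cell stands beside the right cheek and the carton beside the left. The feed direction is about (-0.079, -0.997) and the flap is at about (0.518, -0.080). Next I plan the tool pose, with a 30° lean and the closing line across the feed.

```bash
cat > plan.py <<'E'
from h import *
from scipy.spatial.transform import Rotation as Ro
O=np.array([.518,-.080,0]);f=np.array([-.079,-.997,0]);l=np.array([.997,-.079,0]);Z=np.array([0,0,1.])
def rot(lean,s):
    a=np.radians(lean);z=f*np.sin(a)-Z*np.cos(a);y=s*l;return np.stack([np.cross(y,z),y,z],1)
def tcp(tip,lean=30):  # tip in chute mm (height above deck)
    a=np.radians(lean);z=f*np.sin(a)-Z*np.cos(a)
    return O+f*tip[0]/1e3+l*tip[1]/1e3+Z*(.07+tip[2]/1e3)-.025*z
def chute(p): d=np.array(p)-O; return np.array([d@f,d@l,p[2]-.07])*1e3
def tipnow(s): return chute(np.array(s["position"])+.025*np.array(s["tcp_rot"])[:,2])
E
python3 - <<'E'
from plan import *
np.set_printoptions(precision=4,suppress=True)
s=bot.read_state();R0=np.array(s["tcp_rot"]);p=np.array(s["position"]);print(R0,p,s["opening"])
for sg in(1,-1): print(sg,(Ro.from_matrix(rot(30,sg)@R0.T).as_rotvec()/2))
print("shift",tcp((-265,-10,120))-p, "down",tcp((-265,-10,14))-p)
E
```

```text
[[ 0.9136  0.4066 -0.    ]
 [ 0.4066 -0.9136  0.    ]
 [ 0.     -0.     -1.    ]] [ 0.2542 -0.5709  0.2476] 1.002955835665877
1 [-0.2242  0.1585  0.5237]
-1 [-0.1812 -0.2562 -1.0067]
shift [ 0.2758  0.7684 -0.0359] down [ 0.2758  0.7684 -0.1419]
```

```bash
python3 -m handwheel '[[0.02,0.035,0.02,-0.02,0.015,0.05],[0.03,0.07,0.04,-0.04,0.03,0.1],[0.04,0.105,0.05,-0.06,0.05,0.15],[0.055,0.14,0.05,-0.08,0.06,0.2],[0.07,0.175,0.05,-0.1,0.08,0.25],[0.085,0.21,0.05,-0.12,0.09,0.3],[0.1,0.245,0.05,-0.14,0.1,0.35],[0.115,0.28,0.05,-0.16,0.12,0.39]]' 0
python3 - <<'E'
from plan import *
np.set_printoptions(precision=4,suppress=True)
s=bot.read_state();R0=np.array(s["tcp_rot"]);p=np.array(s["position"])
print(s["time_s"],p,s["joint_positions"],Ro.from_matrix(rot(30,1)@R0.T).as_rotvec()/2,tcp((-265,-10,120))-p)
E
```

```text
time_s: 1.57
position: [0.3692, -0.2894, 0.2982]
tcp_rot: [[0.333, 0.939, -0.092], [0.863, -0.342, -0.371], [-0.38, 0.044, -0.924]]
force: [0.5, -0.5, -0.0]
opening: 0.53
grasp_force: 0.0
1.5667 [ 0.3692 -0.2894  0.2982] [-39.874   13.2003 105.7216 -25.2745  53.5965  -5.5117] [-0.0608  0.0359  0.1336] [ 0.1607  0.4869 -0.0866]
```

```bash
python3 -m handwheel '[[0.013,0.037,0,-0.01,0.005,0.02],[0.025,0.075,0,-0.02,0.01,0.04],[0.038,0.113,0,-0.03,0.015,0.06],[0.05,0.15,0,-0.04,0.02,0.08],[0.062,0.188,0,-0.05,0.03,0.1],[0.075,0.225,0,-0.06,0.036,0.12],[0.088,0.262,0,-0.061,0.036,0.134],[0.1,0.3,0,-0.061,0.036,0.134]]'
python3 -m handwheel '[[0.01,0.035,0,0,0,0],[0.02,0.07,0,0,0,0],[0.03,0.105,0,0,0,0],[0.042,0.14,0,0,0,0],[0.055,0.17,-0.01,0,0,0],[0.06,0.187,-0.03,0,0,0],[0.06,0.187,-0.06,0,0,0],[0.06,0.187,-0.086,0,0,0]]'
python3 - <<'E'
from plan import *
from cloud import *
np.set_printoptions(precision=4,suppress=True)
s=bot.read_state();R0=np.array(s["tcp_rot"]);p=np.array(s["position"])
print(s["time_s"],p,s["joint_positions"],Ro.from_matrix(rot(30,1)@R0.T).as_rotvec()/2,"tip",tipnow(s))
I,D=cams.capture("wrist");cv2.imwrite("pics/w1.png",I);np.save("w1.npy",D)
T=np.array(cams.calibration("wrist")["tool_from_camera"]);W=np.eye(4);W[:3,:3]=R0;W[:3,3]=p;W=W@T
K=np.array(cams.calibration("wrist")["mtx"])
v,u=np.nonzero(D>0);P=(np.linalg.solve(K,np.stack([u,v,np.ones_like(u)]).astype(float))*D[v,u]).T@W[:3,:3].T+W[:3,3]
q=P-O;C=np.stack([q@f,q@l,P[:,2]-.07],1)*1e3
m=(C[:,0]>-250)&(C[:,0]<-80)&(abs(C[:,1])<70)&(C[:,2]>24)&(C[:,2]<55)
print("pack top chute",cv2.minAreaRect(C[m][:,:2].astype(np.float32)),m.sum(),C[m].min(0),C[m].max(0))
m=(abs(C[:,0])<25)&(abs(C[:,1])<90)&(C[:,2]>60)&(C[:,2]<95);print("bar/posts",m.sum(),C[m].min(0) if m.any() else 0,C[m].max(0) if m.any() else 0)
m=(abs(C[:,0])<280)&(abs(C[:,1])<90)&(abs(C[:,2])<15);print("deck z",np.median(C[m][:,2]))
E
```

```text
time_s: 2.23
position: [0.4692, 0.0114, 0.2976]
tcp_rot: [[0.069, 0.997, -0.041], [0.864, -0.08, -0.497], [-0.499, -0.001, -0.867]]
force: [1.2, -0.2, -0.0]
opening: 0.502
grasp_force: 0.0
time_s: 2.9
position: [0.5298, 0.1979, 0.2104]
tcp_rot: [[0.07, 0.997, -0.039], [0.865, -0.08, -0.496], [-0.497, 0.001, -0.868]]
force: [-0.4, -0.3, 0.9]
opening: 0.499
grasp_force: 0.0
2.9 [0.5298 0.1979 0.2104] [ 21.8926  36.0784  84.1317 -27.3481  75.7801  37.0976] [-0.0016  0.0005  0.0004] tip [-265.5907  -10.1885  118.6888]
pack top chute ((-170.09213256835938, -8.106128692626953), (111.28544616699219, 69.31512451171875), 13.426239013671875) 7672 [-230.2976  -53.7812   24.0007] [-109.7398   31.0858   43.147 ]
bar/posts 1866 [ -7.9535 -65.6616  60.0008] [ 1.7206 68.3069 77.6086]
deck z -1.0637437855449683
```

View pics/w1.png

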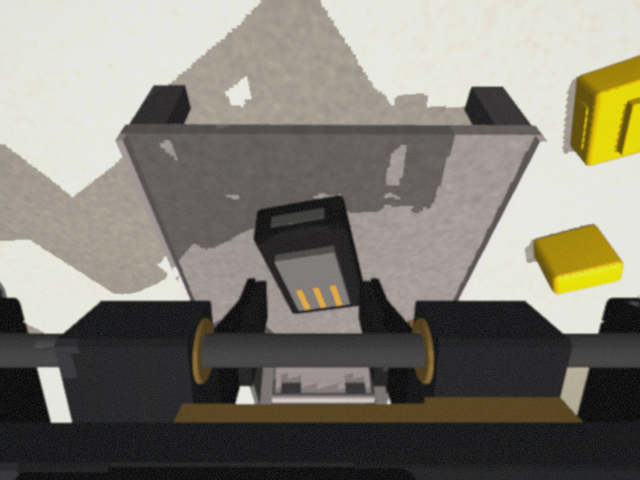

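The wrist view shows the pack between the fingers ahead, with its rear end towards the robot's tips. It sits at chute (-170, -8) mm, turned 13.4°, which agrees with the earlier measurement. The flap frame is centred as modelled. I descend behind it.

```bash
python3 -m handwheel '[[0,0,-0.015,0,0,0],[0,0,-0.035,0,0,0],[0,0,-0.055,0,0,0],[0,0,-0.075,0,0,0],[0,0,-0.09,0,0,0],[0,0,-0.1,0,0,0],[0,0,-0.104,0,0,0],[0,0,-0.104,0,0,0]]'
python3 -c "
from plan import *
s=bot.read_state();print(tipnow(s),s['force'])"
```

```text
time_s: 3.62
position: [0.5291, 0.1959, 0.1071]
tcp_rot: [[0.07, 0.997, -0.043], [0.864, -0.082, -0.497], [-0.499, -0.002, -0.867]]
force: [0.1, 0.3, -0.2]
opening: 0.497
grasp_force: 0.0
[-263.43461845  -10.81331718   15.46137496] [ 0.08723202  0.27772977 -0.15905703]
```

```bash
python3 -m handwheel '[[0,-0.005,0,0,0,0],[-0.001,-0.01,0,0,0,0],[-0.001,-0.015,0,0,0,0],[-0.002,-0.02,0,0,0,0],[-0.002,-0.025,0,0,0,0],[-0.002,-0.03,0,0,0,0],[-0.003,-0.035,0,0,0,0],[-0.003,-0.04,0,0,0,0]]'
python3 -m handwheel '[[0,-0.005,0,0,0,0],[-0.001,-0.01,0,0,0,0],[-0.001,-0.015,0,0,0,0],[-0.002,-0.02,0,0,0,0],[-0.002,-0.025,0,0,0,0],[-0.002,-0.03,0,0,0,0],[-0.003,-0.035,0,0,0,0],[-0.003,-0.04,0,0,0,0]]'
cat > look.py <<'E'
from plan import *
from cloud import cloud
np.set_printoptions(precision=1,suppress=True)
s=bot.read_state();print("t",s["time_s"],"tip",tipnow(s),"F",np.array(s["force"]))
for cam in ("scene","side"):
    I,D=cams.capture(cam);cv2.imwrite(f"pics/{cam}_{s['time_s']:.0f}.png",I)
    P,uv=cloud(cam,D);q=P-O;C=np.stack([q@f,q@l,P[:,2]-.07],1)*1e3
    v=I[uv[:,1],uv[:,0]].max(1)
    tx=tipnow(s)[0]
    m=(C[:,0]>tx-5)&(C[:,0]<tx+150)&(abs(C[:,1])<65)&(C[:,2]>24)&(C[:,2]<50)&(C[:,0]<-8)
    if m.sum()>20: print(cam,m.sum(),cv2.minAreaRect(C[m][:,:2].astype(np.float32)))
E
python3 look.py
```

```text
time_s: 4.28
position: [0.527, 0.1562, 0.1079]
tcp_rot: [[0.071, 0.997, -0.039], [0.865, -0.081, -0.496], [-0.497, 0.001, -0.868]]
force: [0.9, 2.2, 1.8]
opening: 0.498
grasp_force: 1.7
time_s: 4.95
position: [0.5224, 0.1155, 0.1074]
tcp_rot: [[0.071, 0.997, -0.043], [0.864, -0.083, -0.497], [-0.499, -0.002, -0.867]]
force: [1.0, 4.0, 2.7]
opening: 0.5
grasp_force: 2.0
t 4.95 tip [-182.8  -11.2   15.7] F [1.  4.  2.7]
scene 159 ((-104.55429077148438, -22.725135803222656), (77.9326171875, 143.54112243652344), 89.16315460205078)
side 190 ((-106.90830993652344, -52.237239837646484), (27.29497718811035, 81.38777923583984), 69.31182861328125)
```

```bash
cat > wl.py <<'E'
from plan import *
import sys
np.set_printoptions(precision=1,suppress=True)
s=bot.read_state();R0=np.array(s["tcp_rot"]);p=np.array(s["position"])
I,D=cams.capture("wrist");cv2.imwrite(f"pics/w{s['time_s']:.0f}.png",I)
c=cams.calibration("wrist");W=np.eye(4);W[:3,:3]=R0;W[:3,3]=p;W=W@np.array(c["tool_from_camera"])
v,u=np.nonzero(D>0);P=(np.linalg.solve(np.array(c["mtx"]),np.stack([u,v,np.ones_like(u)]).astype(float))*D[v,u]).T@W[:3,:3].T+W[:3,3]
q=P-O;C=np.stack([q@f,q@l,P[:,2]-.07],1)*1e3;t=tipnow(s);print("t",s["time_s"],"tip",t)
m=(C[:,0]>t[0]-5)&(C[:,0]<t[0]+140)&(C[:,0]<-8)&(abs(C[:,1])<60)&(C[:,2]>35)&(C[:,2]<48)&(I[v,u].max(1)>0)
print("top",m.sum(),cv2.minAreaRect(C[m][:,:2].astype(np.float32)) if m.sum()>9 else 0)
E
python3 wl.py; ls -t pics|head -1
```

```text
t 5.05 tip [-181.9  -11.3   15.7]
top 3019 ((-135.16342163085938, -21.3919734954834), (38.425601959228516, 45.86182403564453), 1.2109380960464478)
w5.png
```

View pics/w5.png

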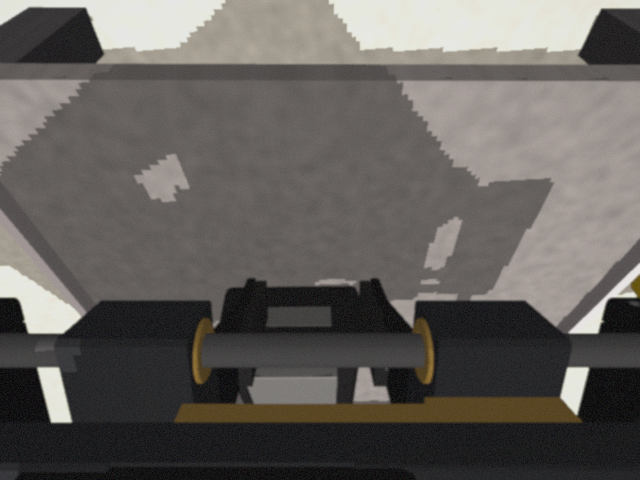

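The push squared the pack to within 1.2° of the feed axis, but its middle is at y ≈ -21 mm, while the fingers are at -11. I back off a little, shift the fingers behind its middle and push slightly diagonally towards the centre line.

```bash
python3 -m handwheel '[[0,0.004,0,0,0,0],[0.001,0.008,0,0,0,0],[-0.005,0.008,0,0,0,0],[-0.010,0.009,0,0,0,0],[-0.009,0.004,0,0,0,0],[-0.009,-0.001,0,0,0,0],[-0.008,-0.006,0,0,0,0],[-0.007,-0.011,0,0,0,0]]'
python3 -m handwheel '[[0.001,-0.005,0,0,0,0],[0.002,-0.01,0,0,0,0],[0.003,-0.015,0,0,0,0],[0.003,-0.02,0,0,0,0],[0.004,-0.025,0,0,0,0],[0.005,-0.03,0,0,0,0],[0.005,-0.035,0,0,0,0],[0.006,-0.04,0,0,0,0]]'
python3 wl.py
```

```text
time_s: 5.77
position: [0.5163, 0.105, 0.1075]
tcp_rot: [[0.071, 0.997, -0.042], [0.865, -0.083, -0.496], [-0.497, -0.001, -0.868]]
force: [-0.8, 2.9, 0.4]
opening: 0.505
grasp_force: 1.4
time_s: 6.43
position: [0.5221, 0.0645, 0.1075]
tcp_rot: [[0.07, 0.997, -0.042], [0.864, -0.082, -0.497], [-0.498, -0.001, -0.867]]
force: [-1.3, 2.2, -0.8]
opening: 0.503
grasp_force: 1.3
t 6.4333 tip [-132.    -7.4   15.8]
top 3205 ((-101.72297668457031, -9.380889892578125), (46.80214309692383, 71.95658874511719), 88.11932373046875)
```

```bash
python3 -m handwheel '[[0,-0.005,0,0,0,0],[0.001,-0.01,0,0,0,0],[0.001,-0.015,0,0,0,0],[0.001,-0.02,0,0,0,0],[0.001,-0.025,0,0,0,0],[0.002,-0.03,0,0,0,0],[0.002,-0.035,0,0,0,0],[0.002,-0.04,0,0,0,0]]'
python3 wl.py; ls -t pics|head -1
```

```text
time_s: 7.15
position: [0.5243, 0.0246, 0.1075]
tcp_rot: [[0.071, 0.997, -0.041], [0.864, -0.082, -0.497], [-0.498, -0.001, -0.867]]
force: [0.3, 4.5, 0.4]
opening: 0.498
grasp_force: 2.1
t 7.15 tip [-92.3  -2.   15.9]
top 3199 ((-45.53694152832031, -4.292753219604492), (38.236080169677734, 45.94935607910156), 0.04009370878338814)
w7.png
```

```bash
python3 -m handwheel '[[0,-0.005,0,0,0,0],[-0.001,-0.01,0,0,0,0],[-0.001,-0.015,0,0,0,0],[-0.001,-0.02,0,0,0,0],[-0.001,-0.025,0,0,0,0],[-0.002,-0.03,0,0,0,0],[-0.002,-0.035,0,0,0,0],[-0.003,-0.04,0,0,0,0]]'
python3 -m handwheel '[[0,-0.005,0,0,0,0],[-0.001,-0.01,0,0,0,0],[-0.001,-0.015,0,0,0,0],[-0.001,-0.02,0,0,0,0],[-0.001,-0.024,0,0,0,0],[-0.002,-0.028,0,0,0,0],[-0.002,-0.032,0,0,0,0],[-0.003,-0.036,0,0,0,0]]'
python3 look.py; python3 - <<'E'
import cv2,glob,os,numpy as np
a=[cv2.imread(x) for x in sorted(glob.glob("pics/s*_8.png"))]
cv2.imwrite("pics/c8.png",np.hstack([cv2.resize(a[0][150:300,240:430],(400,316),interpolation=2),cv2.resize(a[1][150:300,290:480],(400,316),interpolation=2)]))
E
```

```text
time_s: 7.87
position: [0.5213, -0.0154, 0.1076]
tcp_rot: [[0.071, 0.997, -0.041], [0.864, -0.082, -0.497], [-0.498, -0.0, -0.867]]
force: [1.1, 3.9, 0.2]
opening: 0.498
grasp_force: 2.0
time_s: 8.53
position: [0.5184, -0.0513, 0.1076]
tcp_rot: [[0.071, 0.997, -0.041], [0.864, -0.082, -0.497], [-0.498, -0.0, -0.867]]
force: [0.6, 3.7, 0.5]
opening: 0.496
grasp_force: 1.8
t 8.5333 tip [-16.2  -1.9  15.9] F [0.6 3.7 0.5]Traceback (most recent call last):
  File "<stdin>", line 3, in <module>
IndexError: list index out of range
```

```bash
python3 - <<'E'
import cv2,glob,numpy as np
a=[cv2.imread(x) for x in sorted(glob.glob("pics/s*_9.png"))]
cv2.imwrite("pics/c9.png",np.hstack([cv2.resize(a[0][150:300,240:430],(400,316),interpolation=2),cv2.resize(a[1][150:300,290:480],(400,316),interpolation=2)]))
E
```

```text
(no output)
```

View pics/c9.png

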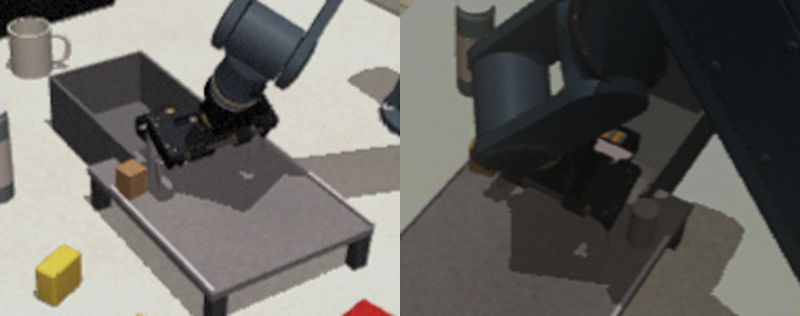

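The gripper is centred above the opening, clear of the cell and carton, and the pack's nose shows beyond the flap. I push on slowly.

```bash
python3 -m handwheel '[[0,-0.003,0,0,0,0],[0,-0.006,0,0,0,0],[-0.001,-0.009,0,0,0,0],[-0.001,-0.012,0,0,0,0],[-0.001,-0.014,0,0,0,0],[-0.001,-0.016,0,0,0,0],[-0.001,-0.018,0,0,0,0],[-0.002,-0.02,0,0,0,0]]'
python3 - <<'E'
from plan import *
from cloud import cloud
I,D=cams.capture("side");cv2.imwrite("pics/s10.png",I)
print(tipnow(bot.read_state()),[ (m["conf"],m["position"]) for m in models.spot_in("pack","side")])
cv2.imwrite("pics/c10.png",cv2.resize(I[150:300,320:480],(640,600),interpolation=2))
E
```

```text
time_s: 9.3
position: [0.5166, -0.0711, 0.1078]
tcp_rot: [[0.071, 0.997, -0.041], [0.864, -0.081, -0.497], [-0.498, 0.0, -0.867]]
force: [0.9, 4.4, 3.9]
opening: 0.497
grasp_force: 2.5
[ 4.16645698 -2.41821758 16.12907619] [(0.77, [397.9, 211.5]), (0.68, [291.8, 366.9])]
```

View pics/c10.png

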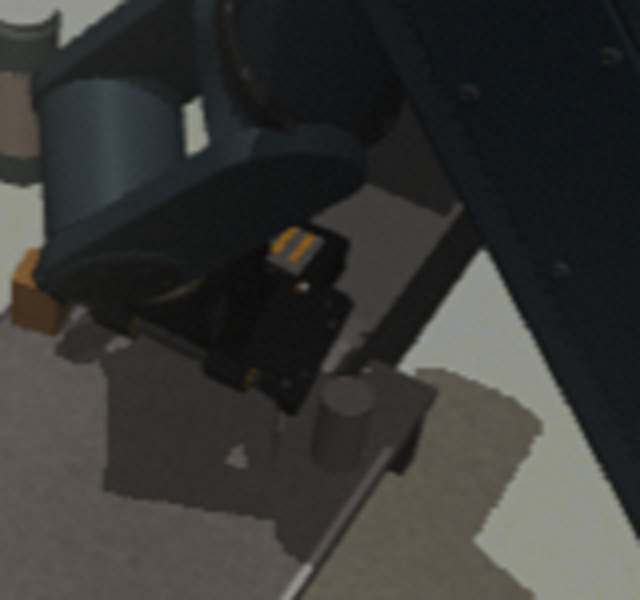

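```bash
python3 -m handwheel '[[0,-0.002,0,0,0,0],[0,-0.004,0,0,0,0],[0,-0.005,0,0,0,0],[0,-0.006,0,0,0,0],[-0.001,-0.007,0,0,0,0],[-0.001,-0.007,0,0,0,0],[-0.001,-0.007,0,0,0,0],[-0.001,-0.007,0,0,0,0]]'
python3 - <<'E'
from plan import *
I,D=cams.capture("side")
print(tipnow(bot.read_state()),[ (m["conf"],m["position"]) for m in models.spot_in("pack","side")])
cv2.imwrite("pics/c11.png",cv2.resize(I[150:300,320:480],(640,600),interpolation=2))
E
```

```text
time_s: 10.07
position: [0.5152, -0.0779, 0.1076]
tcp_rot: [[0.071, 0.997, -0.042], [0.864, -0.082, -0.497], [-0.498, -0.001, -0.867]]
force: [-0.8, 0.0, 0.9]
opening: 0.5
grasp_force: 0.0
[10.58286983 -3.01480546 15.88771368] [(0.89, [291.6, 367.6]), (0.76, [231.7, 279.1]), (0.7, [411.0, 207.1]), (0.27, [326.4, 225.2])]
```

Contact force has gone to zero and the network now sees the pack further along, at side (411,207), so it has probably dropped. I draw back straight, then up.

```bash
python3 -m handwheel '[[0.001,0.006,0,0,0,0],[0.001,0.014,0,0,0,0],[0.002,0.024,0,0,0,0],[0.003,0.036,0,0,0,0],[0.004,0.05,0,0,0,0],[0.006,0.07,0,0,0,0],[0.007,0.09,0,0,0,0],[0.009,0.11,0,0,0,0]]'
python3 -m handwheel '[[0.001,0.02,0.01,0,0,0],[0.002,0.04,0.03,0,0,0],[0.003,0.06,0.06,0,0,0],[0.004,0.08,0.09,0,0,0],[0.006,0.1,0.12,0,0,0],[0.008,0.12,0.15,0,0,0],[0.008,0.13,0.16,0,0,0],[0.008,0.13,0.16,0,0,0]]'
python3 - <<'E'
from plan import *
from cloud import cloud
np.set_printoptions(precision=1,suppress=True)
a=[]
for cam,(r,c) in dict(scene=(150,240),side=(140,300)).items():
    I,D=cams.capture(cam);a.append(cv2.resize(I[r:r+150,c:c+190],(400,316),interpolation=2))
    P,uv=cloud(cam,D);q=P-O;C=np.stack([q@f,q@l,P[:,2]-.07],1)*1e3
    m=(abs(C[:,0])<20)&(abs(C[:,1])<45)&(C[:,2]>10)&(C[:,2]<60)
    print(cam,"flap x:",m.sum(),np.percentile(C[m][:,0],[5,50,95]) if m.any() else 0)
    m=(C[:,0]>90)&(C[:,0]<272)&(abs(C[:,1])<80)&(C[:,2]>-45)&(C[:,2]<25)
    print("above bin floor",m.sum(),np.median(C[m],0) if m.any() else 0,C[m].max(0) if m.any() else 0)
cv2.imwrite("pics/c12.png",np.hstack(a))
E
```

```text
time_s: 10.83
position: [0.524, 0.0342, 0.1075]
tcp_rot: [[0.07, 0.997, -0.041], [0.864, -0.081, -0.497], [-0.498, -0.001, -0.867]]
force: [1.1, -1.2, -0.2]
opening: 0.5
grasp_force: 0.0
time_s: 11.5
position: [0.5336, 0.1661, 0.2709]
tcp_rot: [[0.071, 0.997, -0.033], [0.866, -0.078, -0.494], [-0.495, 0.007, -0.869]]
force: [-0.4, 1.1, -0.3]
opening: 0.498
grasp_force: 0.0
scene flap x: 288 [-8.2 -3.7 -0.3]
above bin floor 398 [208.4  -0.8 -30.1] [272.   46.8  24.5]
side flap x: 216 [-1.5  0.9  3.4]
above bin floor 611 [194.3 -16.9 -29.6] [271.5  26.9 -17.1]
```

View pics/c12.png

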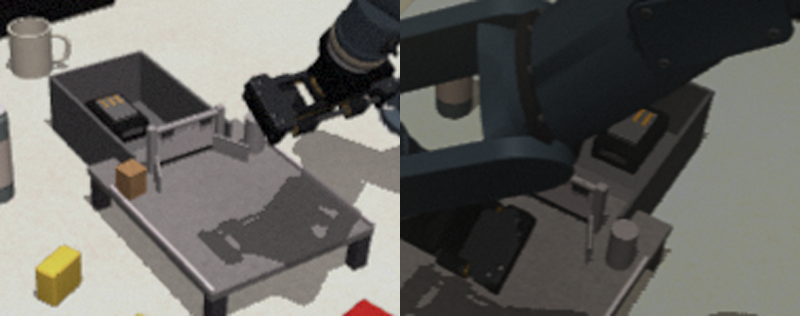

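The pack lies flat in the bin, the flap hangs shut, and the cell and carton are where they were. I let it settle for one call, then hand in.

```bash
python3 -m handwheel '[[0,0,0,0,0,0],[0,0,0,0,0,0],[0,0,0,0,0,0],[0,0,0,0,0,0],[0,0,0,0,0,0],[0,0,0,0,0,0],[0,0,0,0,0,0],[0,0,0,0,0,0]]' >/dev/null; python3 -c "
from rig import bot;print(bot.hand_in())"
```

```text
the job is handed in; nothing more can be done
None
```

I pushed the pack through the flap into the bin, drew the fingers back so the flap hangs shut, and handed the job in at about 12 s of robot time; no verdict came back, but the last pictures show the pack flat in the bin, with the cell and carton still in place.

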